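# Isolate, open, unload and close the clip marking jig

### The arm

A 7-joint arm with a two-finger parallel gripper is mounted at the origin on the work surface. World frame = base frame: x ahead of the robot, y to its left, z up, the work surface at z = 0. Lengths are in m, angles in rad, forces in N, time in s.
With the tool pointing down it reaches from about 0.425 to 0.875 m from the base axis. Payload 8.4 kg.
Tool frame: the origin (TCP) lies on the mounting face of the last link; the fingertips stand 173 mm ahead of it and the grasp point (between the pads) lies 155 mm ahead of it; z points along the fingers, y is the line along which they close (so a half turn about z gives the same grasp; the last joint's range is limited). The gripper opens to 85 mm and grips with 20 to 120 N. Pads are 22 mm wide; open, the fingers measure 114 mm over their backs; the gripper's body (76 mm by 85 mm) begins 54 mm behind the grasp point. The pads swing forward as they close: fully open they stand 13 mm farther back than shut.
Start: joints at [-0.099, 0.333, 0.04, 1.465, -0.013, 1.343, -0.059], TCP at [0.65, -0, 0.405] pointing down, gripper open.
Joint ranges: [-2.58, 2.58], [-0.38, 2.09], [-1.3, 1.39], [0.25, 2.4], [-1.5, 4.64], [0.08, 2.09], [-2.65, 2.65]. Speed limits (rad/s): [2.22, 2.22, 2.79, 2.79, 3.14, 3.14, 3.14].

### API

Orientations are given as a rotation vector (axis times angle).
In Python, from workcell import bot, viewer gives the robot as it stands. Calls block until the motion is done:
- bot.goto(position, orientation): joint-space move of the TCP to a pose.
- bot.servo_line(position, ori=None, max_speed=0.15, threshold=None): straight line of the TCP; ori=None keeps the orientation; max_speed is the mean speed in m/s. With threshold (N) it stops when the force on the tool has changed by that much, and returns True; else False.
- bot.goto_joints(angles): joint-space move.
- bot.gripper_to(opening): finger opening in m; the grip force is fixed at half the most; returns when the fingers have stopped.
- bot.pause(seconds).
- bot.inverse_kinematics(position, orientation): joint angles nearest the present ones, or None.
- bot.get_state(): the state.
- viewer.grab_frame(name): name is "scene" or "side" or "wrist"; returns a dict with "pixels" (384x512x3 uint8, blue, green, red), "fx", "fy", "cx", "cy" (pixels), "R" (3x3) and "t" (3): a world point X has camera coordinates R X + t. Camera axes: x right, y down, z forward; pixel columns grow to the right and rows downward; lengths in m; the calibration is good to about 2 mm. A picture is of the moment at which its call begins. There is no depth.
A pose or a line that the arm cannot do raises bot.MotionError and nothing moves.
- bot.hand_in(): hands the job in; it is judged then, once.
The state is a dict: "time_s": time; "q": joint angles; "qd": joint speeds; "joint_efforts": joint torques, N m; "tcp_pos": TCP position; "ee_rot": TCP orientation; "contact_force": force on the tool from outside, world axes, zero at the start; "ft_torque": the same for the moment, N m; "opening": finger opening in m; "gripper_force": force on a finger pad.
Only numpy, scipy, OpenCV 4.12 (cv2) and the standard library are available. Lean on these libraries where they do the work, as an engineer would, in place of code of your own. Each camera call takes 0.05 s, during which the arm holds its last target. There are 200 camera calls.

### The job

The clip marking jig has finished its cycle: first turn the red power isolator to off, then raise the clear guard gently until it rests against its open stop, take the finished metal clip out of the jig and stand it upright on the floor of the clear plastic tray that already holds one such clip (set it down, do not drop it), and finally lower the guard gently all the way back down onto its stops and let go. Leave the isolator off, and do not push or knock over the clip already in the tray or the other things on the table.

Things in the scene. Friction and masses are not known exactly. Their poses are not given: they have to be found in the camera images.
- fixture: green marking jig, fixed, 250 deep x 220 wide x 190 high. Origin at table height, base plate from x -85 to 165; its +x points to its back, +y left, z up. Its deck (200 wide, front edge at x -90, height 30) slopes up to the back at 30 degrees, facing the operator (-x). Grey cheeks 54 high stand on the deck at y +-86 to 98; a green housing 142 high (cylinder to 192) stands behind, x 55 to 155
- guard (a joint): clear guard, yellow edges, 196 wide x 112 long; hinge along the jig's y at the deck's top. 0 = closed on its stops, parallel to the deck (as at the start); 1.66 rad = at its open stop, leaning 25 degrees from vertical to the operator, over the nest: nothing can come straight down on it. Strut: let go below 1.45 rad it slams shut, above 1.55 it goes to the open stop and stays. A few N move it
- guard_bar (a point): middle of the guard's black round handle bar, 12 mm thick, 100 long, parallel to the jig's y, 170 mm from the hinge line in the panel's plane, 52 clear of the panel's front edge, on two rods at its ends. The bar can turn in the fingers while the guard swings
- guard_hinge (a point): point on the guard's hinge axis, in the middle of its width; the axis is the jig's y. At joint value q the bar lies from it 170 mm at an elevation of q minus 30 degrees towards the jig's -x
- clip: finished bright U-clip in the jig, channel open at the top: 32 long (x) x 36 wide (y) x 36 high (z), walls and floor 4 thick, about 0.1 kg; origin at the centre of its underside. It starts loose on a nest block 8 high, 50 wide (y), its z square to the deck (30 degrees towards the operator), its y along the jig's y; a 5 mm lip holds it at its lower (-x) side. Its two side walls are free to grip
- tray: clear plastic tray, fixed to the table, 180 (its x) x 130 (its y) x 22 high, walls and floor 4 thick; origin at the centre of its underside. It may stand on either side of the jig. One finished clip stands in its +x half; its -x half is empty
- clip_done: the finished clip already standing upright in the tray, same size as clip; origin at the centre of its underside; to be left alone
- isolator (a joint): red rotary handle on the isolator box, turning about a vertical axis between two end stops; it stays where it is left (0.12 N m). 0 = off: the white mark on the handle points to the red dot; 1.05 rad (60 degrees) = on: it points to the green dot. From on to off it turns anticlockwise seen from above. It starts on, or within 4 degrees of it
- isolator_grip (a point): on the isolator's axis at the height to grip, 113 mm above the table: an upright bar 52 long x 14 thick x 32 high (top 125 mm above the table) on a disc of 52 diameter. The point's frame turns with the handle: its x runs along the bar, its -x is the end with the white mark
- switchbox: grey isolator box with a yellow top plate, fixed to the table, 100 x 100 x 83 high; origin at the centre of its underside. With the isolator off, the handle's bar lies along the box's x, the white mark to its -x. It may stand on either side of the jig
- blank0: loose steel blank 50 x 34 with a fold 12 high, lying on the table, to be left alone
- blank1: the other loose steel blank, same size, to be left alone
- tub: cream glue tub with a blue band and two red sticks, 110 across x 110 high, sticks to 195; origin at the centre of its underside; to be left alone
- sprayer: blue plastic bottle 60 across x 150 high; origin at the centre of its underside; to be left alone
- driver: screwdriver lying on the table, to be left alone
Not all that is in view belongs to the job. Of the things like the switchbox, leave any that is pink; of the rest the larger one is meant. Leave any black look-alike of the tray alone.

How it is judged:
On the way, in this order (a step that is already met when the one before it is completed fails the run):
1. the isolator is turned to off (value of joint isolator below 0.12 rad), for 0.2 s.
2. the guard is raised to its open stop (value of joint guard above 1.57 rad), for 0.3 s.
3. the clip stands upright and free in the tray (x of clip in the frame of tray between -0.075 and 0.075 m and y of clip in the frame of tray between -0.05 and 0.05 m and z of clip in the frame of tray between 0.001 and 0.008 m and angle between clip's own z axis and vertical below 0.15 rad and linear speed of clip below 0.02 m/s and contact force between clip and the fingers below 0.1 N), for 0.2 s.
4. the guard is lowered onto its stops (value of joint guard below 0.05 rad), for 0.2 s.
At the end, for the whole second after the job is handed in: The isolator is within 0.12 rad of off, the guard within 0.05 rad of fully closed and still, and the clip stands upright (within 0.15 rad) on the tray's floor, let go and at rest (all of step 3 and value of joint isolator below 0.12 rad and value of joint guard below 0.05 rad and velocity of joint guard between -0.05 and 0.05 rad/s); the robot touches nothing.
It fails at once if the guard is opened while the isolator is not off (value of joint guard above 0.15 rad and value of joint isolator above 0.2 rad).
It fails at once if the guard bangs onto its closed stops (over 1.5 rad/s within 0.1 rad of them) or its open stop (over 2 rad/s within 0.08 rad) ((value of joint guard below 0.1 rad and velocity of joint guard below -1.5 rad/s) or (value of joint guard above 1.58 rad and velocity of joint guard above 2 rad/s)).
It fails at once if the clip is dropped (falls free at more than 0.7 m/s) (linear speed of clip above 0.7 m/s and contact force between clip and the fingers below 0.05 N).
It fails at once if the clip already in the tray is pushed or knocked over (distance of clip_done from where it was at the start of the episode above 0.025 m or angle between clip_done's own z axis and vertical above 0.5 rad).
It fails at once if a blank, the tub, the bottle or the screwdriver is pushed away (30 mm) or knocked over (distance of any of blank0, blank1, tub, sprayer, driver from where it was at the start of the episode above 0.03 m or angle between any of tub, sprayer's own z axis and vertical above 0.5 rad).
It also fails if it takes over 72 s, if anything falls off the work surface, if the arm or the gripper's body presses on something with over 40 N, if the wrist force passes 120 N, or if a joint passes its speed limit or range.

## Working session

There is one attempt and no reset: what is moved stays moved. The work goes in short steps, each a Python script; the robot and the scene stay as the last script left them, time stands still between calls to the robot, and variables do not carry over. Pictures are saved under pics/ and viewed, at most 10 in all, crops included, and the job is handed in when it is done.

```bash
ls; mkdir -p pics; python3 - <<'E'
from workcell import bot, viewer
import cv2,pickle
for n in("scene","side","wrist"):
    f=viewer.grab_frame(n); pickle.dump(f,open(f"{n}0.pkl","wb"))
    cv2.imwrite(f"pics/{n}0.png",cv2.resize(f["pixels"],(800,600),interpolation=cv2.INTER_CUBIC))
    print(n,f["fx"],f["cx"],f["cy"],f["R"],f["t"],-f["R"].T@f["t"])
E
```

```text
pics
scene 377.66846324907397 256.1898884589928 186.29347037479775 [[ 0.37522145  0.92681379 -0.0150018 ]
 [ 0.63561271 -0.2690411  -0.72361134]
 [-0.67468907  0.26197916 -0.69004462]] [-0.16277953 -0.21902697  1.77091083] [ 1.39510889 -0.37200267  1.0610751 ]
side 367.872280297764 261.9487136701693 191.09416269351297 [[ 9.92104013e-01 -1.25416671e-01 -5.35156769e-04]
 [-7.79696800e-02 -6.13422874e-01 -7.85896372e-01]
 [ 9.82362292e-02  7.79732670e-01 -6.18357992e-01]] [-0.46950503  0.12995764  1.18674504] [ 0.35934922 -0.90450865  0.83571526]
wrist 326.41836980334347 256.65857475611665 189.31569076199116 [[ 9.99999035e-01  7.60648716e-04 -1.16228857e-03]
 [ 1.04875223e-03 -9.62105701e-01  2.72674752e-01]
 [-9.10834760e-04 -2.72675708e-01 -9.62105570e-01]] [-0.64876512 -0.03520134  0.37856429] [0.64914622 0.06985136 0.37306327]
```

View pics/scene0.png

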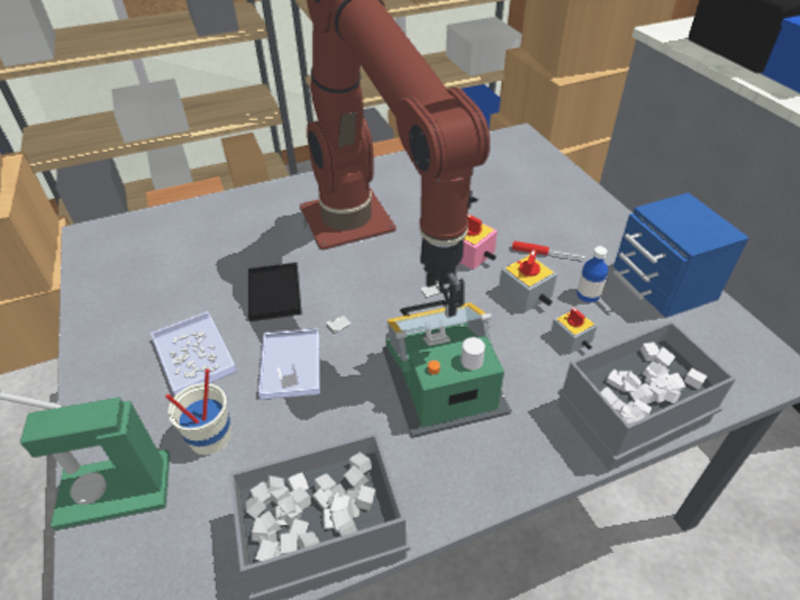

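View pics/side0.png

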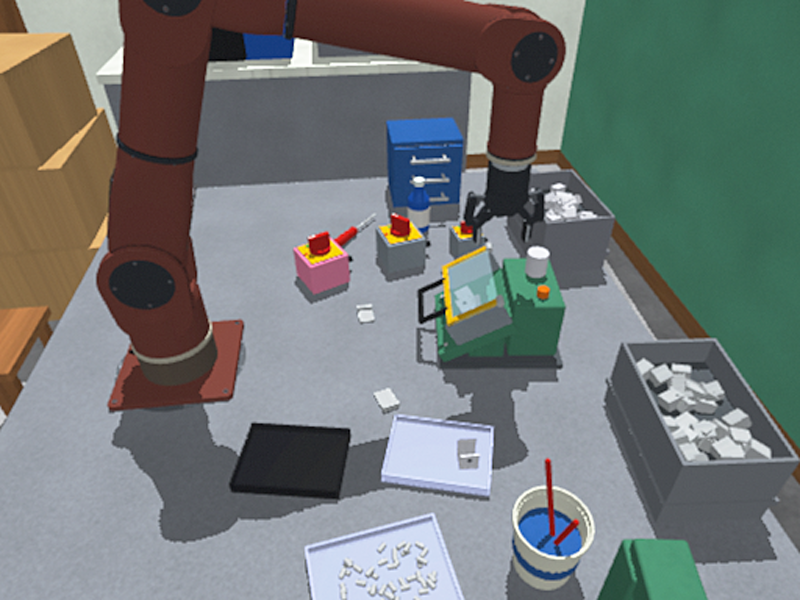

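View pics/wrist0.png

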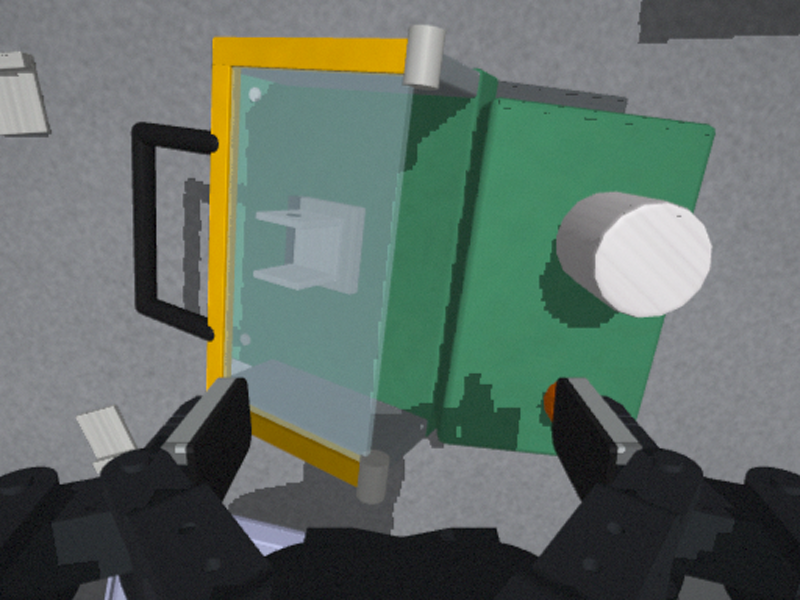

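The wrist view shows the jig square-on: bar from (143,128) to (148,300) and clip at about (310,240). The wanted grey switchbox is the middle one, at scene (528,280) and side (400,245). The white tray with the clip is at scene (290,362) and side (440,455). Next I'll zoom in on the details.

```bash
cat > geo.py <<'E'
import numpy as np, cv2, pickle
def ray(f,u,v):
    d=f["R"].T@np.array([(u-f["cx"])/f["fx"],(v-f["cy"])/f["fy"],1.]); return -f["R"].T@f["t"],d/np.linalg.norm(d)
def plane(f,u,v,z):
    c,d=ray(f,u,v); return c+d*(z-c[2])/d[2]
def tri(*obs):
    A=np.zeros((3,3));b=np.zeros(3);rs=[ray(*o) for o in obs]
    for c,d in rs:
        P=np.eye(3)-np.outer(d,d);A+=P;b+=P@c
    X=np.linalg.solve(A,b); return X,[np.linalg.norm(np.cross(X-c,d)) for c,d in rs]
def blobs(mask,amin=15):
    n,l,s,c=cv2.connectedComponentsWithStats(mask.astype(np.uint8)*255)
    return [(c[i].round(1),s[i]) for i in range(1,n) if s[i,4]>=amin],l
E
python3 - <<'E'
from geo import *
np.set_printoptions(precision=4,suppress=True)
F={n:pickle.load(open(n+"0.pkl","rb")) for n in("scene","side","wrist")}
w=F["wrist"];k=1.5625
print("housing",[plane(w,u/k,v/k,.142)[:2] for u,v in((497,98),(715,125),(635,452),(445,440))])
for z in(.04,.05,.06,.07): 
    a,b=[plane(w,u/k,v/k,z) for u,v in((143,128),(148,300))];print("bar",z,a,b,np.linalg.norm(a-b))
for n in("scene","side"):
    p=F[n]["pixels"];h=cv2.cvtColor(p,cv2.COLOR_BGR2HSV)
    red=((h[...,0]<6)|(h[...,0]>174))&(h[...,1]>200)&(h[...,2]>110)
    yel=(abs(h[...,0].astype(int)-22)<6)&(h[...,1]>190)&(h[...,2]>150)
    print(n,"red",blobs(red)[0]);print(n,"yel",blobs(yel)[0])
def crop(n,u,v,w=100,h=75):
    u,v=int(u/k-w/2),int(v/k-h/2);print(n,u,v);return cv2.resize(F[n]["pixels"][v:v+h,u:u+w],(400,300),interpolation=cv2.INTER_CUBIC)
cv2.imwrite("pics/comp1.png",np.vstack([np.hstack([crop("side",455,290),crop("scene",440,320)]),np.hstack([crop("side",440,455),crop("scene",530,275)])]))
E
```

```text
housing [array([0.6896, 0.0916]), array([0.7838, 0.0808]), array([ 0.7696, -0.0792]), array([ 0.6715, -0.0723])]
bar 0.04 [0.4885 0.0836 0.04  ] [ 0.4766 -0.0277  0.04  ] 0.11195941250689458
bar 0.05 [0.4933 0.0832 0.05  ] [ 0.4818 -0.0248  0.05  ] 0.108597906688428
bar 0.06 [0.4981 0.0828 0.06  ] [ 0.4869 -0.0218  0.06  ] 0.10523640086996146
bar 0.07 [0.5029 0.0824 0.07  ] [ 0.4921 -0.0189  0.07  ] 0.10187489505149487
scene red []
scene yel []
side red [(array([255.5, 144.6]), array([250, 138,  12,  13, 124], dtype=int32)), (array([297.9, 146.1]), array([295, 143,   7,   6,  29], dtype=int32)), (array([221.2, 150.9]), array([215, 146,  13,  11,  64], dtype=int32)), (array([204.2, 156.1]), array([198, 149,  13,  14, 139], dtype=int32)), (array([351.6, 318. ]), array([349, 294,   6,  49, 107], dtype=int32)), (array([362.3, 340. ]), array([355, 333,  15,  16,  60], dtype=int32))]
side yel [(array([264., 149.]), array([261, 143,   8,  11,  45], dtype=int32)), (array([250.1, 150.4]), array([244, 145,  16,  11,  64], dtype=int32)), (array([295. , 148.6]), array([291, 145,  11,   7,  27], dtype=int32)), (array([205.1, 161.7]), array([191, 154,  28,  15, 129], dtype=int32)), (array([289.9, 183.2]), array([283, 158,  28,  50, 163], dtype=int32))]
side 241 148
scene 231 167
side 231 253
scene 289 138
```

View pics/comp1.png

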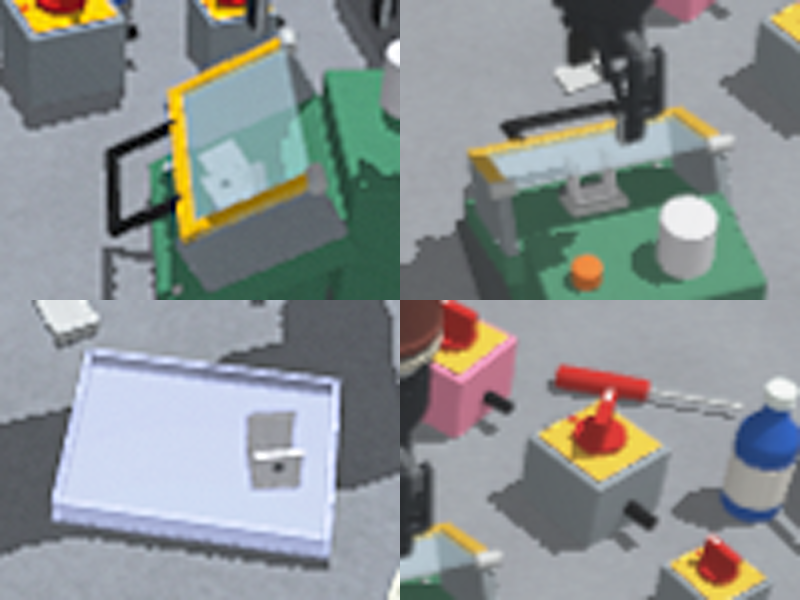

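The composite shows the bar ends in the side and scene views, the tray rim corners in the side view, and the switchbox top corners in the scene view. I'll triangulate these.

```bash
python3 - <<'E'
from geo import *
np.set_printoptions(precision=4,suppress=True)
F={n:pickle.load(open(n+"0.pkl","rb")) for n in("scene","side","wrist")}
w,s,c=F["wrist"],F["side"],F["scene"];k=1.5625
print("far",tri((w,143/k,128/k),(s,269.25,186.75)))
print("near",tri((w,148/k,300/k),(s,270,205),(c,257.25,199.5)))
# hinge pins: outer ends
print("pinL",tri((w,427/k,30/k),(s,241+288/4,148+36/4),(c,231+332/4,167+143/4)))
print("pinR",tri((w,372/k,498/k),(s,241+318/4,148+180/4),(c,231+102/4,167+190/4)))
T=np.array([plane(s,u,v,.022) for u,v in((253,266),(316,273),(313.5,314.3),(244.75,305.5))]);print(T,T.mean(0))
B=np.array([plane(c,289+(x-400)/4,138+(y-300)/4,.083) for x,y in((587,400),(668,450),(603,487),(530,437))]);print(B,B.mean(0))
print("clipdone",plane(s,231+275/4,253+(488-300)/4,.004))
print("driver,spray",plane(c,289+(600-400)/4,138+85/4,.015),plane(c,289+350/4,138+205/4,0))
from workcell import bot
print(bot.get_state()["ee_rot"])
E
```

```text
far (array([0.5065, 0.0812, 0.0723]), [np.float64(0.0024870500895441687), np.float64(0.002487050089544152)])
near (array([ 0.4957, -0.0187,  0.074 ]), [np.float64(0.001725590593695877), np.float64(0.0011488814122676135), np.float64(0.0011724482608720492)])
pinL (array([0.6602, 0.1152, 0.1579]), [np.float64(0.0016293275720976447), np.float64(0.0018698039531531688), np.float64(0.001838218719733321)])
pinR (array([ 0.6369, -0.0844,  0.1645]), [np.float64(0.004624992573546529), np.float64(0.0028718338256830045), np.float64(0.005549078902577169)])
[[ 0.4202 -0.2168  0.022 ]
 [ 0.5918 -0.2638  0.022 ]
 [ 0.5542 -0.3907  0.022 ]
 [ 0.3854 -0.3435  0.022 ]] [ 0.4879 -0.3037  0.022 ]
[[0.4377 0.3425 0.083 ]
 [0.5327 0.3755 0.083 ]
 [0.5532 0.2912 0.083 ]
 [0.4645 0.2631 0.083 ]] [0.497  0.3181 0.083 ]
clipdone [ 0.5324 -0.3326  0.004 ]
driver,spray [0.3549 0.418  0.015 ] [0.5617 0.4689 0.    ]
[-2.2209 -2.2208  0.0014]
```

```bash
python3 - <<'E'
from geo import *
from workcell import bot, viewer
np.set_printoptions(precision=4,suppress=True)
c=pickle.load(open("scene0.pkl","rb"));print(plane(c,289+207/4,138+95/4,.125))
bot.goto([.497,.300,.40],[-2.2209,-2.2208,0.0])
f=viewer.grab_frame("wrist");pickle.dump(f,open("w1.pkl","wb"))
cv2.imwrite("pics/w1.png",cv2.resize(f["pixels"],(800,600),interpolation=cv2.INTER_CUBIC))
s=bot.get_state();print(s["time_s"],s["q"],s["tcp_pos"])
E
```

```text
[0.4799 0.3332 0.125 ]
1.475 [-0.502   0.2025 -0.1321  1.6398  0.0273  1.3012 -0.6415] [0.4982 0.2984 0.4   ]
```

View pics/w1.png

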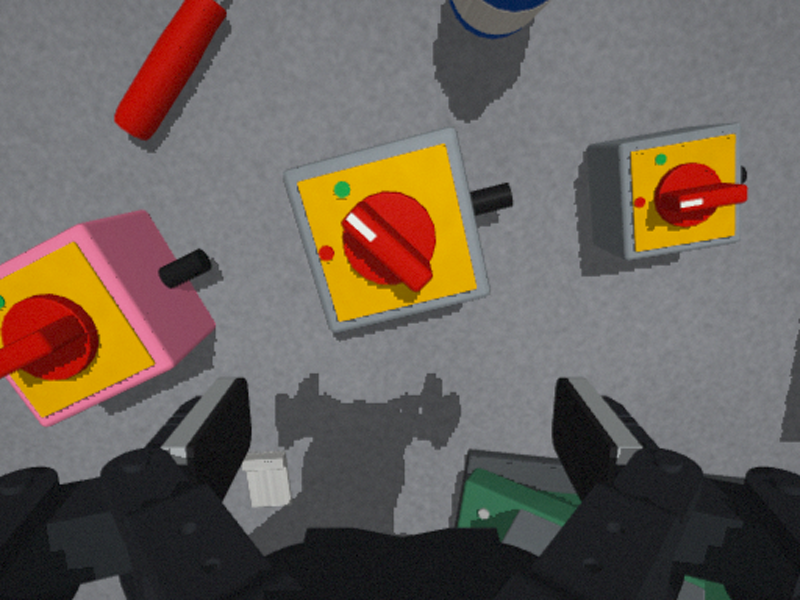

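The grey box is centred at about (388,233). The handle's white mark, at (362,227), points up-left towards the green dot at (342,189), so the isolator is on. Next I grip it, turn it, and check.

```bash
python3 - <<'E'
from geo import *
from workcell import bot, viewer
from scipy.spatial.transform import Rotation as Ro
np.set_printoptions(precision=4,suppress=True)
f=pickle.load(open("w1.pkl","rb"));k=1.5625
P=np.array([plane(f,u/k,v/k,.083)[:2] for u,v in((298,180),(447,145),(478,290),(340,321))])
c=P.mean(0);ang=lambda d:np.arctan2(d[1],d[0])
yaw=np.mean([ang(P[1]-P[0]),ang(P[2]-P[3]),ang(P[1]-P[2])-np.pi/2,ang(P[0]-P[3])-np.pi/2])
a,b=[plane(f,u/k,v/k,.125)[:2] for u,v in((352,212),(424,275))]
d=[plane(f,u/k,v/k,.125)[:2] for u,v in((349,219),(376,240))]
print(P,c,yaw,"bar mid",(a+b)/2,ang(a-b),ang(d[0]-d[1]),"pred",yaw+np.pi-1.05)
h=yaw+np.pi-1.05
# tool down, y axis perpendicular to bar
y=np.array([np.cos(h+np.pi/2),np.sin(h+np.pi/2),0]);z=np.array([0,0,-1.])
q0=np.array(bot.get_state()["q"])
best=None
for s in(1,-1):
    R=np.c_[np.cross(s*y,z),s*y,z];o=Ro.from_matrix(R).as_rotvec()
    for zz in(.32,.268):
        q=bot.inverse_kinematics([*c,zz],o);print(s,zz,q,o)
E
```

```text
[[0.4411 0.3534]
 [0.5223 0.3717]
 [0.5422 0.2908]
 [0.4614 0.272 ]] [0.4918 0.322 ] 0.23375817764450807 bar mid [0.4915 0.3253] 2.41323081343358 2.4699765514690677 pred 2.325350831234301
1 0.32 [-1.5751  0.5242  1.222   1.7687 -0.5234  1.2261 -2.5965] [ 2.8836 -1.2469  0.    ]
1 0.268 [-1.557   0.6203  1.218   1.8191 -0.6356  1.1651 -2.5148] [ 2.8836 -1.2469  0.    ]
-1 0.32 [-0.4713  0.2786 -0.2177  1.7179  0.0651  1.1521  0.0472] [1.2469 2.8836 0.    ]
-1 0.268 [-0.4754  0.3286 -0.2147  1.7687  0.0792  1.0527  0.0363] [1.2469 2.8836 0.    ]
```

```bash
python3 - <<'E'
from geo import *
from workcell import bot, viewer
np.set_printoptions(precision=4,suppress=True)
c=[.4915,.3225]; h=2.36; off=.234+np.pi
o=lambda a:(np.pi*np.array([np.cos((a+1.5*np.pi-2*np.pi+np.pi/2)/2),np.sin((a-np.pi/2+np.pi/2)/2),0]))
def o(a):  # tool down, tool y at angle a-pi/2
    t=(a-np.pi/2+np.pi/2)/2; return np.pi*np.array([np.cos(t),np.sin(t),0])
print(o(h))
bot.goto([*c,.33],o(h)); bot.servo_line([*c,.268],max_speed=.12)
bot.gripper_to(.012)
s=bot.get_state();print(s["opening"],s["gripper_force"],s["contact_force"])
q=np.array(s["q"]);qi=np.array(bot.inverse_kinematics([*c,.268],o(h+.3)));print(qi-q)
assert qi[6]>q[6]
q[6]+=off-h; bot.goto_joints(q.tolist())
s=bot.get_state();print(s["ee_rot"],s["contact_force"],s["ft_torque"])
bot.gripper_to(.05); bot.servo_line([*c,.36],max_speed=.2)
f=viewer.grab_frame("wrist");pickle.dump(f,open("w2.pkl","wb"))
cv2.imwrite("pics/w2.png",cv2.resize(f["pixels"],(640,480),interpolation=cv2.INTER_CUBIC))
s=bot.get_state();print(s["time_s"],s["q"])
E
```

```text
[1.1967 2.9047 0.    ]
0.013194260956677348 55.84299445152283 [-4.575  -4.1707  6.9389]
[ 0.0382  0.0048 -0.0461 -0.0023  0.0179  0.0001  0.2862]
[ 0.3629 -3.1186  0.0027] [-3.6468 -3.6468  4.2582] [-0.7402  0.6506  0.0957]
5.5917 [-0.4678  0.2488 -0.2219  1.6722  0.0575  1.2303  1.102 ]
```

View pics/w2.png

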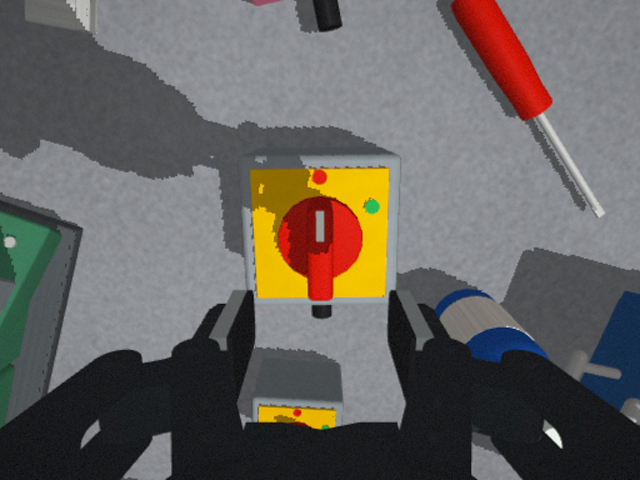

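The white mark now lines up with the red dot at (319,177), so the isolator is off. Next I'll grip the guard bar and swing it up.

```bash
cat >> geo.py <<'E'
from scipy.spatial.transform import Rotation as Ro
YAW=-0.112
EX=np.array([np.cos(YAW),np.sin(YAW),0]);EY=np.array([-np.sin(YAW),np.cos(YAW),0]);EZ=np.array([0,0,1.])
HINGE=np.array([.648,.0152,.158])
def bar(q,r=.170): e=q-np.pi/6; return HINGE+r*(-np.cos(e)*EX+np.sin(e)*EZ)
def tool(tau,ydir=None):   # tool z tilted tau from down towards jig +x; fingers close in jig xz plane
    z=np.sin(tau)*EX-np.cos(tau)*EZ; x=EY; return z,Ro.from_matrix(np.c_[x,np.cross(z,x),z]).as_rotvec()
E
cat > up.py <<'E'
from geo import *
from workcell import bot, viewer
np.set_printoptions(precision=4,suppress=True)
tau=np.radians(10);z,o=tool(tau)
tcp=lambda q:bar(q)-.155*z
print(bar(0),o)
qs=np.linspace(0,1.645,13)
for q in qs:
    if bot.inverse_kinematics(tcp(q).tolist(),o.tolist()) is None: raise SystemExit(f"no ik {q}")
bot.goto(tcp(0)-.12*z,o)
bot.servo_line(tcp(0),max_speed=.15)
bot.gripper_to(.008)
s=bot.get_state();print(s["opening"],s["gripper_force"],s["contact_force"],s["time_s"])
assert .009<s["opening"]<.016
for q in qs[1:]:
    bot.servo_line(tcp(q),max_speed=.09)
    s=bot.get_state();print(round(q,2),s["contact_force"],s["opening"])
print(s["time_s"])
f=viewer.grab_frame("side");pickle.dump(f,open("s3.pkl","wb"))
cv2.imwrite("pics/s3.png",cv2.resize(f["pixels"][40:280,200:420],(550,600),interpolation=cv2.INTER_CUBIC))
E
python3 up.py
```

```text
[0.5017 0.0317 0.073 ] [2.2415 2.0036 0.1753]
0.010085317322614704 58.437400460243225 [-1.1888 -0.5061  3.1184] 8.2833
0.14 [ 3.2417  1.1617 -0.3328] 0.009992298199890748
0.27 [ 3.8003  2.8173 -1.782 ] 0.009688107615171658
0.41 [ 1.8747  3.8204 -1.3002] 0.01014298429125842
0.55 [ 0.4832  4.7499 -2.3443] 0.009959513370574258
0.69 [-6.0457  5.0803 -0.4337] 0.01018656916792447
0.82 [-10.6634   5.3937  -0.2771] 0.00988213152931728
0.96 [-21.0191   5.4364   5.8245] 0.009905748701354314
1.1 [-34.4127   5.4735  17.276 ] 0.009775965557253744
1.23 [-50.4879   3.7299  34.786 ] 0.009558865878166633
1.37 [-43.0605   2.9855  42.8161] 0.010212256870957104
1.51 [-29.4252   0.9947  40.3324] 0.009712781175345561
1.64 [-18.0543   1.1062  32.5849] 0.009825132802119517
13.1833
```

View pics/s3.png

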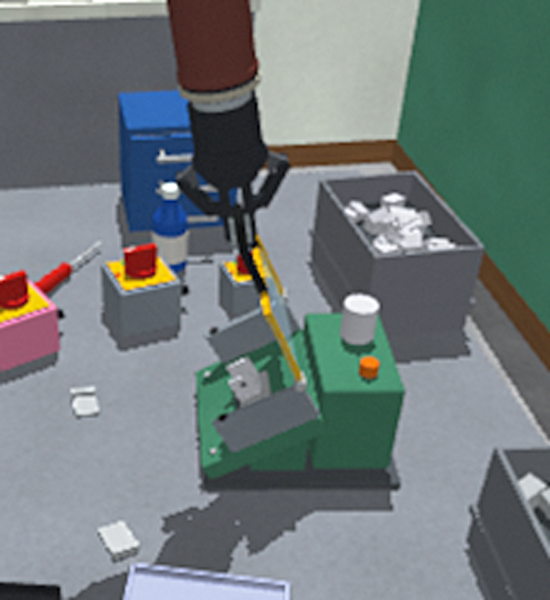

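The guard is up, but the forces suggest my hinge estimate is a few mm off radially. I'll release, check that the guard stays at the stop, and move to a look pose in front of the clip.

```bash
cat >> geo.py <<'E'
def ctool(tau):  # tool tilted tau, fingers close along jig y, camera on operator side
    z=np.sin(tau)*EX-np.cos(tau)*EZ; x=-np.cos(tau)*EX-np.sin(tau)*EZ
    return z,Ro.from_matrix(np.c_[x,np.cross(z,x),z]).as_rotvec()
E
python3 - <<'E'
from geo import *
from workcell import bot, viewer
np.set_printoptions(precision=4,suppress=True)
k=1.5625
w0=pickle.load(open("wrist0.pkl","rb"));s3=pickle.load(open("s3.pkl","rb"))
C,e=tri((w0,305/k,245/k),(s3,200+245/2.5,40+380/2.5));print("clip~",C,e)
s=bot.get_state();print("barnow?",np.array(s["tcp_pos"])+.155*tool(np.radians(10))[0],bar(1.645))
bot.gripper_to(.05)
z,o=tool(np.radians(10))
p=np.array(s["tcp_pos"]);bot.servo_line(p-.10*z,max_speed=.25)
for t in(45,40,50):
    z,o=ctool(np.radians(t));q=[bot.inverse_kinematics((C-(.155+b)*z).tolist(),o.tolist()) for b in(0,.13)];print(t,q)
    if all(x is not None for x in q):break
bot.goto(p-.10*z*0+np.array([-.13,0,.08]),o)
bot.goto(C-(.155+.13)*z,o)
f=viewer.grab_frame("wrist");pickle.dump(f,open("w4.pkl","wb"))
cv2.imwrite("pics/w4.png",cv2.resize(f["pixels"],(800,600),interpolation=cv2.INTER_CUBIC))
f=viewer.grab_frame("side");pickle.dump(f,open("s4.pkl","wb"))
f=viewer.grab_frame("scene");pickle.dump(f,open("c4.pkl","wb"))
s=bot.get_state();print(s["time_s"],s["q"],s["tcp_pos"],s["contact_force"])
E
```

```text
clip~ [0.5947 0.0188 0.0879] [np.float64(8.479701498251418e-05), np.float64(8.479701498263825e-05)]
barnow? [0.5746 0.0229 0.3157] [0.5746 0.0235 0.3111]
45 [array([-0.1821,  0.1021, -0.0735,  2.3879,  1.9283,  0.2803, -0.631 ]), None]
40 [array([-0.2446,  0.0929,  0.012 ,  2.3349,  1.3683,  0.2227, -0.0616]), None]
50 [None, None]Traceback (most recent call last):
  File "<stdin>", line 14, in <module>
workcell.MotionError: the arm cannot take that pose within its joint ranges
```

```bash
python3 - <<'E'
from geo import *
from workcell import bot, viewer
np.set_printoptions(precision=3,suppress=True)
C=np.array([.5947,.0188,.0879])
for t in(20,25,30,35):
  for flip in(0,1):
    z,o=ctool(np.radians(t))
    if flip:o=(Ro.from_rotvec(o)*Ro.from_euler("z",np.pi)).as_rotvec()
    print(t,flip,[(b,None if (q:=bot.inverse_kinematics((C-(.155+b)*z).tolist(),o.tolist())) is None else q.round(2).tolist()) for b in(0,.04,.08,.12)])
s=bot.get_state();print(s["time_s"],s["q"],s["tcp_pos"])
E
```

```text
20 0 [(0, [-0.23, 0.17, 0.08, 2.08, 0.15, 0.56, 1.19]), (0.04, [-0.25, 0.09, 0.09, 2.07, 0.14, 0.64, 1.19]), (0.08, [-0.26, 0.02, 0.09, 2.06, 0.14, 0.73, 1.19]), (0.12, [-0.28, -0.05, 0.09, 2.05, 0.15, 0.81, 1.19])]
20 1 [(0, [-0.22, 0.17, 0.07, 2.07, 0.15, 0.56, -1.95]), (0.04, [-0.2, 0.1, 0.04, 2.07, 0.15, 0.64, -1.96]), (0.08, [-0.19, 0.02, 0.01, 2.06, 0.15, 0.73, -1.95]), (0.12, [-0.18, -0.04, -0.0, 2.04, 0.14, 0.81, -1.95])]
25 0 [(0, [-0.25, 0.14, 0.08, 2.14, 0.25, 0.45, 1.08]), (0.04, [-0.27, 0.05, 0.08, 2.15, 0.24, 0.53, 1.09]), (0.08, [-0.29, -0.03, 0.09, 2.15, 0.23, 0.62, 1.1]), (0.12, [-0.31, -0.11, 0.09, 2.14, 0.23, 0.71, 1.1])]
25 1 [(0, [-0.21, 0.14, 0.04, 2.14, 0.27, 0.45, -2.08]), (0.04, [-0.17, 0.06, -0.02, 2.15, 0.25, 0.53, -2.06]), (0.08, [-0.14, -0.03, -0.06, 2.14, 0.22, 0.62, -2.04]), (0.12, [-0.13, -0.1, -0.08, 2.13, 0.19, 0.71, -2.01])]
30 0 [(0, [-0.27, 0.11, 0.07, 2.21, 0.44, 0.34, 0.89]), (0.04, [-0.28, 0.02, 0.07, 2.23, 0.39, 0.43, 0.93]), (0.08, [-0.3, -0.08, 0.08, 2.23, 0.36, 0.52, 0.96]), (0.12, [-0.33, -0.17, 0.08, 2.23, 0.34, 0.61, 0.98])]
30 1 [(0, [-0.14, 0.12, -0.05, 2.21, 0.48, 0.35, -2.29]), (0.04, [-0.06, 0.03, -0.15, 2.22, 0.4, 0.43, -2.22]), (0.08, [-0.04, -0.07, -0.18, 2.22, 0.32, 0.51, -2.14]), (0.12, [-0.04, -0.16, -0.19, 2.22, 0.25, 0.59, -2.09])]
35 0 [(0, [-0.28, 0.1, 0.07, 2.28, 0.78, 0.25, 0.54]), (0.04, [-0.27, -0.01, 0.04, 2.3, 0.64, 0.33, 0.67]), (0.08, [-0.3, -0.12, 0.04, 2.31, 0.54, 0.42, 0.76]), (0.12, [-0.33, -0.22, 0.05, 2.32, 0.48, 0.52, 0.82])]
35 1 [(0, [-1.4, 0.26, 1.31, 2.31, -0.5, 0.18, -1.39]), (0.04, [0.23, 0.01, -0.45, 2.28, 0.65, 0.33, -2.47]), (0.08, [0.18, -0.1, -0.41, 2.29, 0.43, 0.39, -2.28]), (0.12, [0.12, -0.2, -0.36, 2.3, 0.3, 0.47, -2.16])]
14.2667 [-0.236 -0.016  0.083  1.547  0.047  1.441 -0.268] [0.53  0.028 0.567]
```

```bash
python3 - <<'E'
from geo import *
from workcell import bot, viewer
np.set_printoptions(precision=4,suppress=True)
C=np.array([.5947,.0188,.0879])
z,o=ctool(np.radians(30))
pre=C-(.155+.12)*z
mid=pre+np.array([-.02,0,.10])
print(bot.inverse_kinematics(mid.tolist(),o.tolist()))
p=np.array(bot.get_state()["tcp_pos"]); bot.servo_line(p+[-.07,0,0],max_speed=.25)
bot.goto(mid,o); bot.servo_line(pre,max_speed=.2)
f=viewer.grab_frame("wrist");pickle.dump(f,open("w4.pkl","wb"))
g=viewer.grab_frame("side");pickle.dump(g,open("s4.pkl","wb"))
h=viewer.grab_frame("scene");pickle.dump(h,open("c4.pkl","wb"))
W=cv2.resize(f["pixels"],(512,384))
rs=lambda a:cv2.resize(a,(288,300),interpolation=cv2.INTER_CUBIC)
im=np.zeros((600,800,3),np.uint8);im[:384,:512]=W;im[:300,512:]=rs(g["pixels"][100:200,255:351]);im[300:,512:]=rs(h["pixels"][150:250,225:321])
cv2.imwrite("pics/w4.png",im)
s=bot.get_state();print(s["time_s"],s["q"],s["tcp_pos"],s["contact_force"])
E
```

```text
[-0.3577 -0.3108  0.0798  2.122   0.2853  0.8578  1.0477]
16.7167 [-0.3975 -0.1784  0.1402  2.232   0.3575  0.6182  0.9617] [0.4585 0.0343 0.3277] [-0.0603  0.1356 -0.311 ]
```

View pics/w4.png

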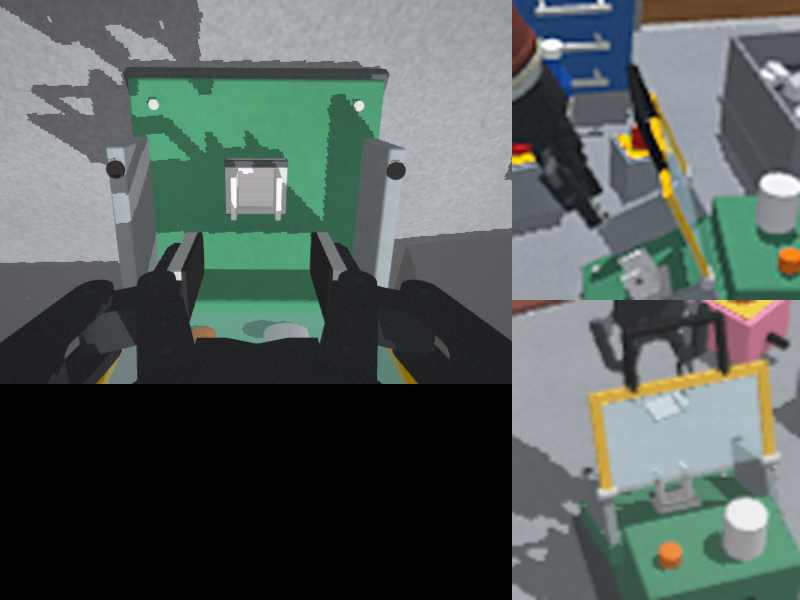

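The guard stays open. The clip is centred between the fingers in the wrist view, at about (257,190). A zoom will give the clip's top edges.

```bash
python3 - <<'E'
from geo import *
f=pickle.load(open("w4.pkl","rb"))["pixels"];g=pickle.load(open("s4.pkl","rb"))["pixels"]
a=cv2.resize(f[145:230,217:297],(480,510),interpolation=cv2.INTER_CUBIC) #x6
b=cv2.resize(g[165:215,275:325],(300,300),interpolation=cv2.INTER_CUBIC) #x6
im=np.zeros((510,790,3),np.uint8);im[:,:480]=a;im[:300,490:]=b
cv2.imwrite("pics/z5.png",im)
E
```

```text
(no output)
```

View pics/z5.png

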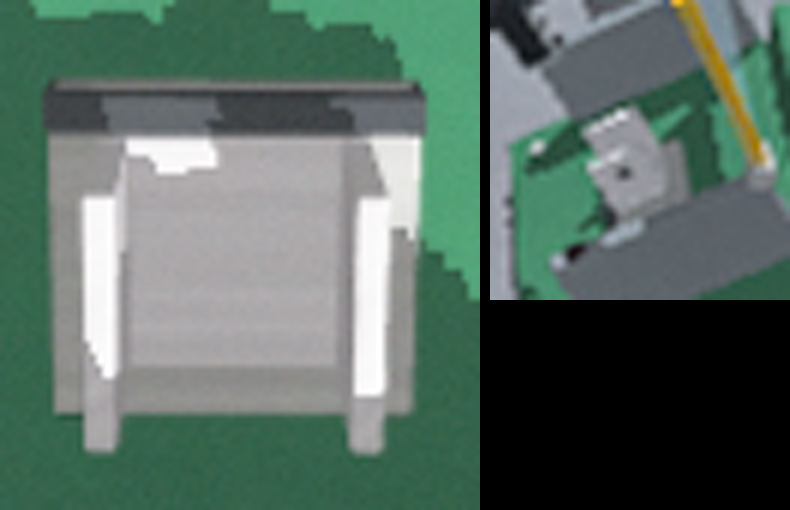

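```bash
python3 - <<'E'
from geo import *
from scipy.optimize import brentq
np.set_printoptions(precision=4,suppress=True)
f=pickle.load(open("w4.pkl","rb"));g=pickle.load(open("s4.pkl","rb"))
n=-.5*EX+.866*EZ
px=[(230.7,177.5),(281.6,177.5),(281,220.5),(231,220.5)]
def cast(d):
    out=[]
    for u,v in px:
        c,r=ray(f,u,v);out.append(c+r*(d-n@c)/(n@r))
    return np.array(out)
w=lambda d:(np.linalg.norm(cast(d)[0]-cast(d)[1])+np.linalg.norm(cast(d)[2]-cast(d)[3]))/2-.036
d=brentq(w,0,-.5*.45+.5);X=cast(d);c=X.mean(0)
print(X,c,"len",np.linalg.norm(X[0]-X[3]),"origin",c-.036*n)
print(tri((f,281.6,177.5),(g,290.5,185.8)), tri((f,230.7,177.5),(g,291.7,191.7)))
z,o=ctool(np.radians(30));from workcell import bot
t=np.array(bot.get_state()["tcp_pos"]);v=c-t;print("in tool x,y,z",Ro.from_rotvec(o).inv().apply(v))
E
```

```text
[[0.2584 0.0756 0.4307]
 [0.2544 0.0401 0.4307]
 [0.2267 0.043  0.4146]
 [0.2308 0.0792 0.4146]] [0.2426 0.0595 0.4226] len 0.03218080088741726 origin [0.2605 0.0575 0.3915]
(array([0.5733, 0.0396, 0.1   ]), [np.float64(0.00024517260581933756), np.float64(0.00024517260581930395)]) (array([0.5696, 0.0047, 0.1016]), [np.float64(0.0011526701315314391), np.float64(0.0011526701315311937)])
in tool x,y,z [ 0.1408  0.0009 -0.1909]
```

```bash
python3 - <<'E'
from geo import *
from scipy.optimize import brentq
np.set_printoptions(precision=4,suppress=True)
f=pickle.load(open("w4.pkl","rb"))
n=-.5*EX+.866*EZ
px=[(230.7,177.5),(281.6,177.5),(281,220.5),(231,220.5)]
def cast(d):
    return np.array([c+r*(d-n@c)/(n@r) for c,r in (ray(f,u,v) for u,v in px)])
w=lambda d:(np.linalg.norm(cast(d)[0]-cast(d)[1])+np.linalg.norm(cast(d)[2]-cast(d)[3]))/2-.036
d0=n@np.array([.5715,.022,.101]);d=brentq(w,d0-.04,d0+.04);
for dd in(d,d0):
    X=cast(dd);c=X.mean(0);print(c,"len",np.linalg.norm(X[0]-X[3]),"w",w(dd)+.036,"yaw",-(X[1]-X[0])[0]/(X[1]-X[0])[1])
    z,o=ctool(np.radians(30));from workcell import bot
    t=np.array(bot.get_state()["tcp_pos"]);print("in tool x,y,z",Ro.from_rotvec(o).inv().apply(c-t))
E
```

```text
[0.5849 0.0204 0.1086] len 0.03218080088741734 w 0.036000000000000004 yaw -0.1126285964646468
in tool x,y,z [-0.0006  0.0003  0.2533]
[0.5848 0.0204 0.1087] len 0.03216166664673021 w 0.03597859491853092 yaw -0.1126285964646463
in tool x,y,z [-0.0005  0.0003  0.2531]
```

```bash
cat > pick.py <<'E'
from geo import *
from workcell import bot, viewer
np.set_printoptions(precision=4,suppress=True)
z,o=ctool(np.radians(30))
top=np.array([.5849,.0204,.1086]); pre=np.array(bot.get_state()["tcp_pos"])
g=top-(.155-.012)*z
PL=np.array([.449,-.293]); ty=np.pi/2-.268
x=np.array([-np.sin(ty),np.cos(ty),0]);x=-np.array([np.cos(-.268),np.sin(-.268),0])
zz=np.array([0,0,-1.]);op=Ro.from_matrix(np.c_[x,np.cross(zz,x),zz]).as_rotvec()
for h in(.33,.183): assert bot.inverse_kinematics([*PL,h],op.tolist()) is not None
print(bot.servo_line(g-.03*z,max_speed=.2)); print(bot.servo_line(g,max_speed=.06,threshold=8))
bot.gripper_to(.03)
s=bot.get_state();print(s["opening"],s["gripper_force"],s["contact_force"],s["tcp_pos"],g)
assert s["opening"]>.030
bot.servo_line(pre,max_speed=.15)
bot.servo_line(pre+np.array([-.02,0,.08]),max_speed=.2)
s=bot.get_state();print(s["opening"],s["gripper_force"]); assert s["opening"]>.030
bot.goto([*PL,.33],op)
s=bot.get_state();print(s["opening"],s["gripper_force"],s["time_s"],s["tcp_pos"])
f=viewer.grab_frame("side");pickle.dump(f,open("s6.pkl","wb"))
cv2.imwrite("pics/s6.png",cv2.resize(f["pixels"][170:350,180:400],(733,600),interpolation=cv2.INTER_CUBIC))
E
python3 pick.py
```

```text
False
False
0.03525712464884997 59.78227257728577 [-4.032  -0.4019  3.8882] [0.5138 0.0284 0.2328] [0.5138 0.0284 0.2324]
0.0352007376977638 59.83689844608307
0.035207960078539664 59.779996275901794 20.9 [ 0.4494 -0.2919  0.3294]
```

```bash
python3 - <<'E'
from geo import *
from workcell import bot, viewer
np.set_printoptions(precision=4,suppress=True)
P=[.449,-.293]
bot.servo_line([*P,.195],max_speed=.12)
print(bot.servo_line([*P,.178],max_speed=.02,threshold=4))
s=bot.get_state();print(s["tcp_pos"],s["contact_force"],s["opening"])
t=s["tcp_pos"]
bot.gripper_to(.055); bot.pause(.2)
bot.servo_line([t[0],t[1],.27],max_speed=.1)
f=viewer.grab_frame("side")
h=viewer.grab_frame("wrist")
im=np.zeros((600,800,3),np.uint8)
im[:300,:400]=cv2.resize(f["pixels"][240:330,230:350],(400,300),interpolation=cv2.INTER_CUBIC)
im[:300,400:]=cv2.resize(h["pixels"],(400,300))
im[300:,:400]=cv2.resize(f["pixels"][90:240,220:420],(400,300),interpolation=cv2.INTER_CUBIC)
cv2.imwrite("pics/p7.png",im);pickle.dump(f,open("s7.pkl","wb"));pickle.dump(h,open("w7.pkl","wb"))
s=bot.get_state();print(s["time_s"],s["q"],s["tcp_pos"])
E
```

```text
True
[ 0.449  -0.293   0.1818] [-1.2519  1.5153  7.576 ] 0.03511609879338881
24.5333 [-0.2846  0.3065  0.9119  1.9356 -0.2803  1.0347  2.0537] [ 0.4488 -0.2928  0.2693]
```

View pics/p7.png

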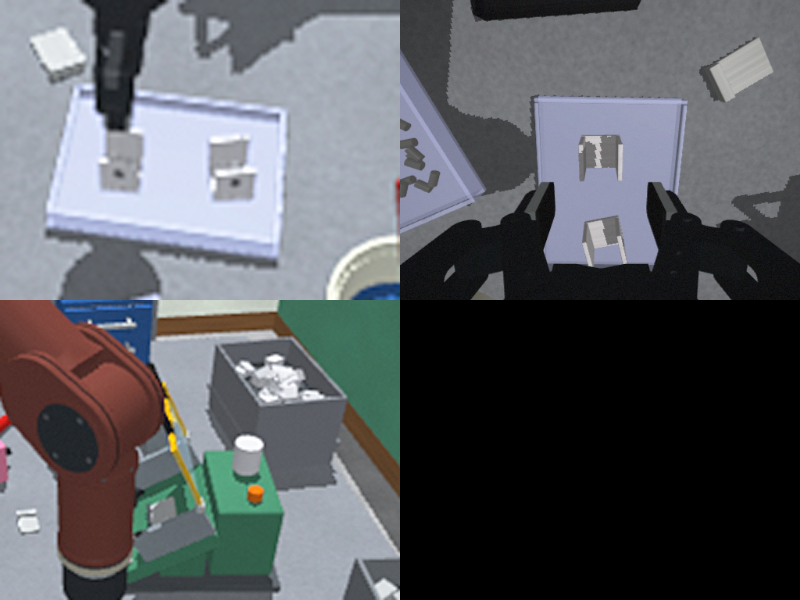

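The clip stands upright in the empty half of the tray, at (120,165) in the side tile. clip_done, at (232,170), is undisturbed, and the guard is still open. Next I raise the arm, regrip the bar, and lower the guard with a radial force correction.

```bash
cat > down.py <<'E'
import geo
from geo import *
from workcell import bot, viewer
np.set_printoptions(precision=4,suppress=True)
geo.HINGE=np.array([.648,.0152,.162])
z,o=tool(np.radians(10))
p=np.array(bot.get_state()["tcp_pos"])
bot.servo_line(p+[0,0,.20],max_speed=.25)
bot.goto_joints([-0.236,-0.016,0.083,1.547,0.047,1.441,-0.268])
print(bot.get_state()["contact_force"],bot.get_state()["time_s"])
tcp=lambda q:bar(q)-.155*z
bot.servo_line(tcp(1.66)-.11*z,ori=o,max_speed=.2)
print(bot.servo_line(tcp(1.66),max_speed=.1,threshold=10))
bot.gripper_to(.008)
s=bot.get_state();print(s["opening"],s["contact_force"],s["time_s"],s["tcp_pos"],tcp(1.66))
assert .008<s["opening"]<.016
f0=np.array(s["contact_force"])
dr=0.
for q in np.linspace(1.66,0.1,27)[1:]:
    e=q-np.pi/6; r=-np.cos(e)*EX+np.sin(e)*EZ
    bot.servo_line(tcp(q)+dr*r,max_speed=.07)
    s=bot.get_state();F=np.array(s["contact_force"]);Fr=F@r
    dr+=np.clip(Fr*.00006,-.0015,.0015)
    print(round(q,2),F,round(Fr,1),round(dr*1e3,1),round(s["opening"]*1e3,1))
    if np.linalg.norm(F)>80: raise SystemExit("force")
pickle.dump(dr,open("dr.pkl","wb"));print(s["time_s"])
E
python3 down.py
```

```text
[ 0.3197 -0.3617  0.1896] 27.3333
False
0.010004151971289846 [-5.3277  0.3633  4.3599] 29.3083 [0.5499 0.0262 0.4692] [0.5502 0.0262 0.4689]
1.6 [-0.6098  0.2445  4.5708] 4.3 0.3 9.7
1.54 [-3.8801 -0.1124  7.8438] 8.7 0.8 9.8
1.48 [1.0674 1.3414 4.7885] 3.4 1.0 9.9
1.42 [-3.3381  1.1405  5.6292] 6.5 1.4 10.1
1.36 [-4.3175  1.5128  5.3698] 7.0 1.8 9.8
1.3 [-5.1853  2.8891  5.1784] 7.5 2.2 9.8
1.24 [2.7474 3.8234 0.7534] -1.2 2.2 9.9
1.18 [ 6.5466  4.5433 -2.5753] -6.3 1.8 10.1
1.12 [ 6.2874  4.7743 -4.328 ] -7.2 1.4 9.9
1.06 [ 2.2903  5.3044 -1.3259] -2.1 1.2 10.0
1.0 [0.61   4.2329 1.5767] 0.6 1.3 10.0
0.94 [ 4.7589  5.2215 -1.8015] -4.5 1.0 10.2
0.88 [2.4918 6.5681 0.1111] -1.6 0.9 9.8
0.82 [0.9668 5.7018 1.2099] 0.0 0.9 9.8
0.76 [2.5674 4.0011 0.3343] -2.0 0.8 9.9
0.7 [ 2.8218  4.653  -1.0846] -2.4 0.6 10.3
0.64 [0.9788 4.7691 1.4532] -0.3 0.6 9.7
0.58 [ 2.2158  3.9151 -0.5307] -1.8 0.5 9.9
0.52 [ 1.9732  4.1469 -0.0707] -1.5 0.4 10.0
0.46 [1.2903 3.6467 1.5024] -1.0 0.4 10.0
0.4 [1.5863 1.1824 0.9124] -1.5 0.3 10.0
0.34 [ 0.6912  0.804  -1.6266] -0.3 0.3 9.6
0.28 [ 0.8195 -1.1139  0.7606] -1.1 0.2 9.9
0.22 [ 0.0022 -1.3514  0.3608] -0.3 0.2 9.8
0.16 [ 0.1153 -2.865   0.0356] -0.4 0.2 10.2
0.1 [-0.1044 -5.1569  2.1613] -1.3 0.1 10.1
37.1
```

```bash
python3 - <<'E'
import geo
from geo import *
from workcell import bot, viewer
np.set_printoptions(precision=4,suppress=True)
geo.HINGE=np.array([.648,.0152,.162]);z,o=tool(np.radians(10))
for q in(.05,.02,-.01,-.04,-.07):
    hit=bot.servo_line(bar(q)-.155*z,max_speed=.025,threshold=10)
    s=bot.get_state();print(q,hit,s["contact_force"],s["tcp_pos"])
    if hit or s["contact_force"][2]>15:break
bot.gripper_to(.045);bot.pause(.4)
p=np.array(s["tcp_pos"]);bot.servo_line(p-.15*z,max_speed=.12)
bot.goto([.55,.0,.50],o);bot.pause(.3)
k=1.5625
for n in("side","scene","wrist"):
    f=viewer.grab_frame(n);pickle.dump(f,open(n+"9.pkl","wb"))
    a=pickle.load(open(n+"0.pkl","rb"))["pixels"]
    if n=="side":
        d=cv2.absdiff(a,f["pixels"]).max(2)>60
        print("guard region diff",d[150:215,265:325].sum(),"tray",blobs(d[255:330,235:330],8)[0],"lower things",d[240:384].sum())
s=bot.get_state();print(s["time_s"],s["contact_force"],s["tcp_pos"])
w=pickle.load(open("wrist9.pkl","rb"))
h=cv2.cvtColor(pickle.load(open("side9.pkl","rb"))["pixels"],cv2.COLOR_BGR2HSV)
yel=(abs(h[...,0].astype(int)-22)<6)&(h[...,1]>190)&(h[...,2]>150)
print([b for b in blobs(yel)[0] if b[1][4]>60])
E
```

```text
0.05 False [ 0.7085 -4.8484 -0.5398] [0.4708 0.0349 0.2371]
0.02 False [-0.5829 -5.1481  1.361 ] [0.4733 0.0346 0.2326]
-0.01 True [-8.5784  0.2987 14.4625] [0.4752 0.0343 0.2294]
guard region diff 146 tray [(array([46.7,  5.4]), array([ 29,   0,  37,  13, 378], dtype=int32)), (array([84.3, 19.1]), array([ 62,   0,  33,  45, 765], dtype=int32)), (array([31.2, 32.6]), array([ 25,  23,  13,  20, 210], dtype=int32)), (array([61.5, 26.3]), array([58, 26,  9,  2, 12], dtype=int32)), (array([15.7, 61.5]), array([  0,  58,  37,   8, 199], dtype=int32))] lower things 6718
41.5667 [ 0.2554  0.5249 -0.3954] [0.5498 0.0001 0.4999]
[(array([256.5, 149.9]), array([244, 143,  25,  13, 113], dtype=int32)), (array([205.1, 161.7]), array([191, 154,  28,  15, 132], dtype=int32)), (array([293.8, 186.9]), array([283, 158,  34,  49, 221], dtype=int32))]
```

```bash
python3 -c "
from workcell import bot
print(bot.hand_in())"
```

```text
the job is handed in; nothing more can be done
None
```

I handed the job in at about 42 s, with no verdict shown: the isolator is off, the clip stands upright in the tray's empty half, and the guard is down on its stops and released. After closing I checked only the guard position (side camera), not the isolator and clip again.

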